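Present a glass slide label up to the reading camera

TASK

Take the thick glass slide out of its slotted stand and turn it label up: the small corner notch marks its frosted, labelled end, and the label is on one face only. Finish while holding the slide still and level about 80 mm above the middle of the viewing pad, label facing up, with the middle of the frosted end over the pad's middle and that end pointing to the camera post. Do not let go of it or rest it on anything at the end, and leave the tube rack, tip box and jar where they are.

Things in the scene. Friction and masses are not known exactly. Their poses are not given: they have to be found in the camera images.
- slide: Loose greenish glass plate, 60 (y) x 40 (z) x 7 mm (x), 42 g. Origin at its centre; x: outward normal of the label face; y: along the length towards the frosted end; z up at the start. A 10 x 10 mm notch is cut through the +y +z corner. It starts standing on its long edge in the stand, notch at the top, centre 70 mm above the bench; which way the label faces varies. Grip it by its ends, 60 mm.
- frosted_end (a point): Middle of the frosted area, on the slide's mid-plane: 20 mm from its centre along +y; the slide's axes. The white frosted area and paper label are on the label face only, on the last 20 mm of the +y end below the notch: looking at the label face with the notch at the top, the notch is on the viewer's right.
- clear_end (a point): Middle of the edge of the clear end: 30 mm from the slide's centre along its -y; the slide's axes.
- stand: Fixed metal stand: base 70 x 56 x 8 mm, on it a block 20 mm thick (x), 26 mm long (y), 62 mm high, with a slot along y in its top, open at both ends, 8.8 mm wide, 12 mm deep (floor 50 mm above the bench). The slide overhangs it by 17 mm at each end; lift it straight up to clear it. Origin: centre of the underside on the bench; z up; x, y parallel to the slide's at the start.
- pad: Fixed viewing pad, grey slab 130 (x) x 170 (y) x 10 mm high, white panel on top. Origin: centre of its underside on the bench, z up; the pad's middle is straight above it. A steel post 14 mm thick stands 72 mm from the middle along +y, with a small white reading camera on top, 165 to 215 mm above the bench, reaching to 45 mm from the middle.
- tube_rack: Bystander, fixed: black rack 76 x 136 mm with orange-capped tubes, 85 mm high. Origin: centre of the underside.
- tip_box: Bystander, loose: ivory box with white lid, 83 x 118 x 63 mm. Origin: centre of the underside.
- jar: Bystander, loose: small amber glass jar, 42 mm wide, 55 mm high. Origin: centre of the underside.
Not all that is in view belongs to the job. What is shaped like the slide but black or green is not meant.

How it is judged:
On the way:
1. the slide is held and lifted clear of the stand (contact force between slide and the fingers above 0.5 N and height (world z) of slide above 0.088 m), for 0.2 s.
At the end, for the whole second after the job is handed in: The slide is held still by the fingers and touches nothing else: label up within 14 degrees, the frosted end's middle within 18 mm of the pad's middle seen from above, that end pointing to the camera post within 23 degrees, the slide's centre 50 to 150 mm above the bench (contact force between slide and the fingers above 0.5 N and contact force between slide and pad below 0.1 N and contact force between slide and stand below 0.1 N and contact force between slide and tip_box below 0.1 N and contact force between slide and jar below 0.1 N and contact force between slide and tube_rack below 0.1 N and angle between slide's own x axis and vertical below 0.25 rad and horizontal distance between frosted_end and pad below 0.018 m and angle between the y axis of slide and the y axis of pad, either way round below 0.4 rad and y of clear_end in the frame of pad below -0.02 m and height (world z) of slide between 0.05 and 0.15 m and linear speed of slide below 0.03 m/s); the arm keeps its last pose, push and grip.
It fails at once if the tip box or jar is displaced by more than 20 mm (distance of any of tip_box, jar from where it was at the start of the episode above 0.02 m).
It fails at once if the tube rack is knocked with more than 15 N (contact force between tube_rack and anything else above 15 N).
It also fails if it takes over 35 s, if anything falls off the work surface, if the arm or the gripper's body presses on something with over 40 N, if the wrist force passes 120 N, or if a joint passes its speed limit or range.

ROBOT

A 6-joint arm with a two-finger parallel gripper is mounted at the origin on the work surface. World frame = base frame: x ahead of the robot, y to its left, z up, the work surface at z = 0. Lengths are in m, angles in rad, forces in N, time in s.
With the tool pointing down it reaches from about 0.25 to 0.775 m from the base axis. Payload 4 kg.
Tool frame: the origin (TCP) lies on the centre line of the jaws, within the pads' length; the fingertips stand 22 mm ahead of it and the grasp point (between the pads) lies 3 mm ahead of it; z points along the fingers, y is the direction in which the jaws open and shut (so a half turn about z gives the same grasp; the last joint's range is limited). The gripper opens to 85 mm and grips with 20 to 120 N. Pads are 22 mm wide; open, the fingers measure 114 mm over their backs; the gripper's body (76 mm by 85 mm) begins 54 mm behind the grasp point. The pads swing forward as they close: fully open they stand 13 mm farther back than shut.
Start: joints at [-1.377, 0.087, 1.371, -0, 1.684, -0.103], TCP at [0.161, -0.526, 0.253] pointing down, gripper open.
Joint ranges: [-3.1, 3.1], [-0.76, 2.03], [0.27, 2.55], [-1.08, 4.22], [0.17, 2.65], [-2.57, 2.57]. Speed limits (rad/s): [2.79, 2.79, 3.14, 3.14, 3.14, 3.14].

INTERFACE

Orientations are given as a rotation vector (axis times angle).
In Python, from cell import readout, optics, robot gives the robot as it stands.
- The arm moves only by the tool arm_command, never from a script. Its argument "increments" is a list of rows, each a list of 2 entries, a list of its own where there are three numbers: the shift along the tool's x, y, z in m, then the turn, a rotation vector about the tool's x, y, z in degrees. In form: [[[tx, ty, tz], [ax, ay, az]], ...]. A call has 1 to 10 rows; each row shifts and turns the commanded pose from where the row before left it, along the tool's axes as they then stand; what a row does not reach is not made up. A row lasts 1/10 s, in which the tool goes at most 50 mm and 8.59 degrees, less where a joint would pass 70% of its speed; a pose out of reach is approached as far as the arm can. A call is refused whole if a number of a shift passes 0.05 or a number of a turn 8.59, either way. A call with a gripper value outside its range is refused whole. "fingers" is the finger opening in m, from 0 to 0.0854, set as the call begins (left out, the last holds). The fingers move at their own pace and stop on an object; "force" is the grip in N (left out, the last holds). Time passes only in rows, so rows that do not move let the fingers close. It gives the time, the measured TCP pose, the force and the opening at its end, in the units of the state.
- readout.sense(): the state, without advancing time (a new reading comes with each control period).
- optics.snapshot(name): name is "side" or "top"; returns (picture, depth): 420x560x3 uint8, red, green, blue; 420x560 float32, m along the optical axis (not along the pixel's ray), 0 where there is no reading.
- optics.camera_model(name): a dict with "camera_matrix" (3x3 intrinsics, pixels), "R" (3x3) and "t" (3): a world point X has camera coordinates R X + t. Camera axes: x right, y down, z forward; pixel columns grow to the right and rows downward; lengths in m; the calibration is good to about 2 mm. A picture is of the moment at which its call begins. camera_model takes no time and is no camera call.
- robot.hand_in(): hands the job in, once; it reports no verdict.
The state is a dict: "time_s": time; "joint_positions": joint angles; "joint_vel": joint speeds; "effort": joint torques, N m; "position": TCP position; "eef_rot": TCP orientation; "contact_force": force on the tool from outside, world axes, zero at the start; "torque": the same for the moment, N m; "opening": opening from 0.0 (shut) to 1.0 (fully open).
Only numpy, scipy, OpenCV 4.12 (cv2) and the standard library are available. Lean on these libraries where they do the work, as an engineer would, in place of code of your own. Each camera call takes 0.05 s, during which the arm holds its last target.

## Working session

There is one attempt and no reset: what is moved stays moved. The work goes in short steps, Python scripts to look and compute and a tool call to move; the robot and the scene stay as the last step left them, time stands still between calls to the robot, and variables do not carry over. Pictures are saved under pics/ and viewed, and the job is handed in when it is done.

Besides the shell and the picture viewer there is one more tool, called after ">>>" as name(argument=value, ...) on one line, values as JSON. arm_command: Moves the arm, as the interface text tells. Its arguments: {"type":"object","properties":{"increments":{"type":"array"},"fingers":{"type":"number"},"force":{"type":"number"}},"required":["increments"]}

```bash
mkdir -p pics; ls
python3 - <<'E'
from cell import readout, optics, robot
import cv2,numpy as np
for n in ("side","top"):
    p,d=optics.snapshot(n); cv2.imwrite(f"pics/{n}0.png",p[:,:,::-1]); np.savez(f"{n}0.npz",p=p,d=d)
    m=optics.camera_model(n); print(n,m, -np.array(m["R"]).T@np.array(m["t"]))
print(readout.sense())
E
```

```text
pics
side {'camera_matrix': array([[428.27529224,   0.        , 281.44963697],
       [  0.        , 428.27529224, 212.22856912],
       [  0.        ,   0.        ,   1.        ]]), 'R': array([[ 9.72738836e-01, -2.31903094e-01, -3.35376298e-04],
       [-1.62935489e-01, -6.82417364e-01, -7.12571799e-01],
       [ 1.65018738e-01,  6.93200907e-01, -7.01599116e-01]]), 't': array([-0.56827509,  0.12586148,  0.90134378])} [ 0.42455194 -0.67070702  0.72187675]
top {'camera_matrix': array([[412.9760915 ,   0.        , 286.72907522],
       [  0.        , 412.9760915 , 210.59582446],
       [  0.        ,   0.        ,   1.        ]]), 'R': array([[ 0.00913861, -0.99989526,  0.01122321],
       [-0.99310799, -0.01038693, -0.11674169],
       [ 0.11684604, -0.01007901, -0.9930989 ]]), 't': array([-0.03931552,  0.59681631,  0.83344934])} [ 0.49567708 -0.02471197  0.89781222]
{'time_s': 0.1, 'joint_positions': array([-1.37710248e+00,  8.79024424e-02,  1.37214804e+00,  1.09448425e-05,
        1.68360873e+00, -1.03090618e-01]), 'joint_vel': array([ 0.00014772, -0.00075543, -0.00483078,  0.00049927,  0.00116601,
       -0.00132228]), 'effort': array([ 2.02337571e-03, -3.53014612e+01, -3.14218962e+01, -1.58706821e-04,
        7.92839070e-03,  2.35072207e-05]), 'position': array([ 0.16076848, -0.52554131,  0.25222168]), 'eef_rot': array([-3.10502422e+00, -4.64175505e-01,  1.29852192e-04]), 'contact_force': array([ 0.16956293, -0.7338401 , -0.03690754]), 'torque': array([-0.0050368 , -0.01623867, -0.0189567 ]), 'opening': 0.9996289650499965}
```

View pics/side0.png

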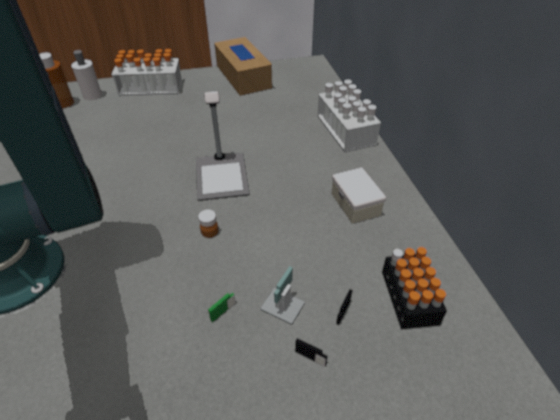

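View pics/top0.png

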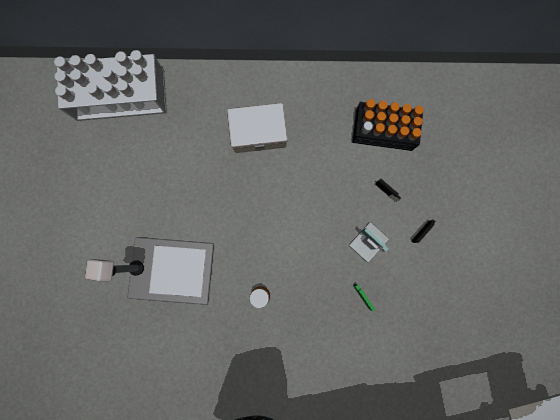

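The slide candidates are:
- the greenish plate in the stand, at side (284,287) and top (375,237)
- a green plate, at side (220,306) and top (364,296)
- black plates, at side (345,306) and (310,350), top (423,231) and (387,189)

By the description it is the greenish one in the stand, so I'll check that in a close crop.

Run:
```python
import cv2,numpy as np
a=np.load("side0.npz")["p"][255:330,245:325,::-1]; b=np.load("top0.npz")["p"][210:270,340:400,::-1]
a=cv2.resize(a,(480,450),interpolation=cv2.INTER_CUBIC); b=cv2.resize(b,(310,310),interpolation=cv2.INTER_CUBIC)
c=np.zeros((450,790,3),np.uint8); c[:,:480]=a; c[:310,480:]=b; cv2.imwrite("pics/crop0.png",np.clip(c*1.3,0,255).astype(np.uint8))
```

```text
(no output)
```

View pics/crop0.png

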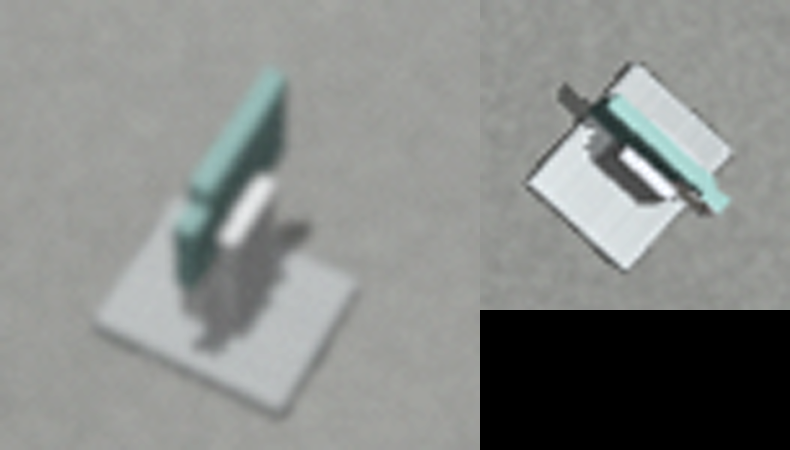

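The crop shows a greenish plate in the metal stand. The notch step is at the end nearer the side camera (crop (195,195), side ≈(278,288)) and at the lower right from the top (≈(386,248)). The face seen from the side has the notch on the viewer's left and no white, so it is the back and the label faces the other way.

```bash
cat > h.py <<'E'
import numpy as np,cv2
from cell import readout, optics, robot
def ray(n,uv,z):
    m=optics.camera_model(n);K,R,t=[np.array(m[k]) for k in("camera_matrix","R","t")]
    c=-R.T@t; d=R.T@np.linalg.inv(K)@np.array([uv[0],uv[1],1.]); return c+d*(z-c[2])/d[2]
def proj(n,X):
    m=optics.camera_model(n);K,R,t=[np.array(m[k]) for k in("camera_matrix","R","t")]
    q=K@(R@np.array(X)+t); return q[:2]/q[2]
E
python3 - <<'E'
from h import *
p=np.load("top0.npz")["p"]
hsv=cv2.cvtColor(p,cv2.COLOR_RGB2HSV)
m=cv2.inRange(hsv,(75,45,60),(100,255,255)); m[:215]=0;m[265:]=0;m[:,:340]=0;m[:,400:]=0
ys,xs=np.nonzero(m);print(len(xs),xs.min(),xs.max(),ys.min(),ys.max())
mb=cv2.inRange(hsv,(75,45,130),(100,255,255))&m
cs,_=cv2.findContours(mb,cv2.RETR_EXTERNAL,cv2.CHAIN_APPROX_NONE)
c=max(cs,key=cv2.contourArea); r=cv2.minAreaRect(c); print(r, cv2.boxPoints(r))
ys,xs=np.nonzero(mb); P=np.array([ray("top",(x,y),.09)[:2] for x,y in zip(xs,ys)])
mu=P.mean(0);w,V=np.linalg.eigh(np.cov((P-mu).T)); 
s=(P-mu)@V; print("top edge",mu,V[:,1],np.degrees(np.arctan2(V[1,1],V[0,1])),s.min(0),s.max(0),len(P))
# stand base via brightness
v=hsv[...,2]; mb2=((v>150)&(hsv[...,1]<30)).astype(np.uint8); mb2[:215]=0;mb2[268:]=0;mb2[:,:340]=0;mb2[:,400:]=0
mb2=mb2|(m>0)
pts=cv2.findNonZero(mb2);h=cv2.convexHull(pts)
print(np.median(v[215:265,340:350]))
b=cv2.morphologyEx(mb2*255,cv2.MORPH_OPEN,np.ones((3,3)))
cv2.imwrite("pics/mask1.png",cv2.resize(np.hstack([mb[210:270,340:400],m[210:270,340:400],b[210:270,340:400]]),None,fx=4,fy=4,interpolation=0))
E
```

```text
105 364 387 229 249
((376.4999694824219, 239.00001525878906), (28.991378784179688, 3.535533905029297), 45.0) [[364.99997 230.00002]
 [367.49997 227.50002]
 [387.99997 248.00002]
 [385.49997 250.50002]]
top edge [ 0.53657994 -0.20857471] [0.68459978 0.72891916] 46.79585965130616 [-0.00347266 -0.02849994] [0.00375509 0.02770211] 86
116.0
```

View pics/mask1.png

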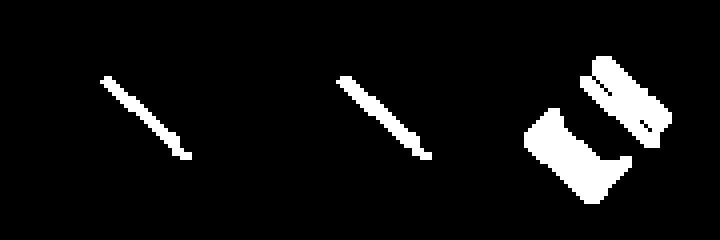

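Run:
```python
from h import *
S=[(261.2,308.3),(292.2,324.2),(304.5,301.2)]
T=[(349.1,245.6),(368.5,262.4),(389,239.6),(369.6,222)]
A=[ray("side",u,.008)[:2] for u in S];B=[ray("top",u,.008)[:2] for u in T]
A=np.array(A);B=np.array(B);print(A.round(4),B.round(4),sep="\n")
print("side L",np.linalg.norm(np.diff(A,axis=0),axis=1),"c",(A[0]+A[2])/2)
print("top L",np.linalg.norm(np.diff(B,axis=0),axis=1),"c",B.mean(0))
def ang(v): return np.degrees(np.arctan2(v[1],v[0]))
print([ang(v) for v in np.diff(A,axis=0)],[ang(v) for v in np.diff(B,axis=0)])
# slide ends: far top edge (z .09), and notch end (.08)
print("top far",ray("top",(365.5,229),.09)[:2],"near notch",ray("top",(387,249),.08)[:2])
p=np.load("side0.npz")["p"];hsv=cv2.cvtColor(p,cv2.COLOR_RGB2HSV)
m=cv2.inRange(hsv,(75,45,110),(100,255,255));m[:255]=0;m[330:]=0;m[:,:245]=0;m[:,325:]=0
ys,xs=np.nonzero(m);P=np.array([ray("side",(x,y),.09)[:2] for x,y in zip(xs,ys) if y<285])
print(len(P),P.mean(0),P[0],P[-1]); mu=P.mean(0);w,V=np.linalg.eigh(np.cov((P-mu).T));print(ang(V[:,1]))
cen=np.array([.533,-.212])
# pad: white panel & slab in top
p=np.load("top0.npz")["p"];g=p.min(2)
mb=(g>170).astype(np.uint8);mb[:230]=0;mb[310:]=0;mb[:,:140]=0;mb[:,220:]=0
c=max(cv2.findContours(mb,0,2)[0],key=cv2.contourArea);r=cv2.minAreaRect(c);print(r)
bp=cv2.boxPoints(r);W=np.array([ray("top",u,.01)[:2] for u in bp]);print(W,W.mean(0),np.linalg.norm(np.diff(W,axis=0),axis=1),[ang(v) for v in np.diff(W,axis=0)])
p=np.load("side0.npz")["p"];g=p.min(2)
print(np.median(g[172:185,212:235]))
mb=(g>150).astype(np.uint8);mb[:150]=0;mb[200:]=0;mb[:,:190]=0;mb[:,255:]=0
c=max(cv2.findContours(mb,0,2)[0],key=cv2.contourArea);bp=cv2.approxPolyDP(cv2.convexHull(c),4,True)[:,0]
W=np.array([ray("side",u,.01)[:2] for u in bp]);print(bp,W,W.mean(0))
for n,u in (("top",(136,268)),("side",(220,157))): print("post base",ray(n,u,.01))
for n,u in (("top",(99,270)),("side",(211,97))): print("cam",ray(n,u,.215 if n=="top" else .2))
```

```text
[[ 0.4929 -0.214 ]
 [ 0.5426 -0.2615]
 [ 0.5787 -0.2179]]
[[ 0.5259 -0.1686]
 [ 0.4904 -0.21  ]
 [ 0.5397 -0.255 ]
 [ 0.5774 -0.2136]]
side L [0.0687435  0.05664809] c [ 0.53582496 -0.21594752]
top L [0.05448624 0.06670844 0.05599939] c [ 0.53334976 -0.21180786]
[np.float64(-43.68960930617864), np.float64(50.35846088499981)] [np.float64(-130.65528558101133), np.float64(-42.44359657924995), np.float64(47.68741141806276)]
top far [ 0.55595442 -0.18792014] near notch [ 0.51749573 -0.23203427]
56 [ 0.5410481  -0.20963971] [ 0.5525739  -0.19326224] [ 0.52975452 -0.22502702]
47.77717562048724
((177.01036071777344, 270.8758850097656), (51.65428924560547, 47.0867919921875), 4.763641834259033)
[[0.42393433 0.25434043]
 [0.5225896  0.25073743]
 [0.51449892 0.14073985]
 [0.41593168 0.14578585]] [0.46923863 0.19790089] [0.09872104 0.11029473 0.09869632] [np.float64(-2.0915799028572386), np.float64(-94.20671706962851), np.float64(177.06938541878614)]
179.0
[[238 163]
 [241 189]
 [203 193]
 [203 166]] [[0.52227154 0.24280133]
 [0.51258943 0.13695391]
 [0.41833422 0.14406229]
 [0.429594   0.25169272]] [0.4706973  0.19387756]
post base [0.47418521 0.28490419 0.01      ]
post base [0.47880151 0.28032487 0.01      ]
cam [0.47538708 0.27327558 0.215     ]
cam [0.47455178 0.26587641 0.2       ]
```

Run:
```python
import cv2,numpy as np
a=np.load("side0.npz")["p"][80:210,180:260,::-1]; b=np.load("top0.npz")["p"][220:320,70:230,::-1]
a=cv2.resize(a,(320,520),interpolation=cv2.INTER_CUBIC); b=cv2.resize(b,(480,300),interpolation=cv2.INTER_CUBIC)
c=np.zeros((520,800,3),np.uint8); c[:,:320]=a; c[:300,320:]=b; cv2.imwrite("pics/pad0.png",c)
```

```text
(no output)
```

View pics/pad0.png

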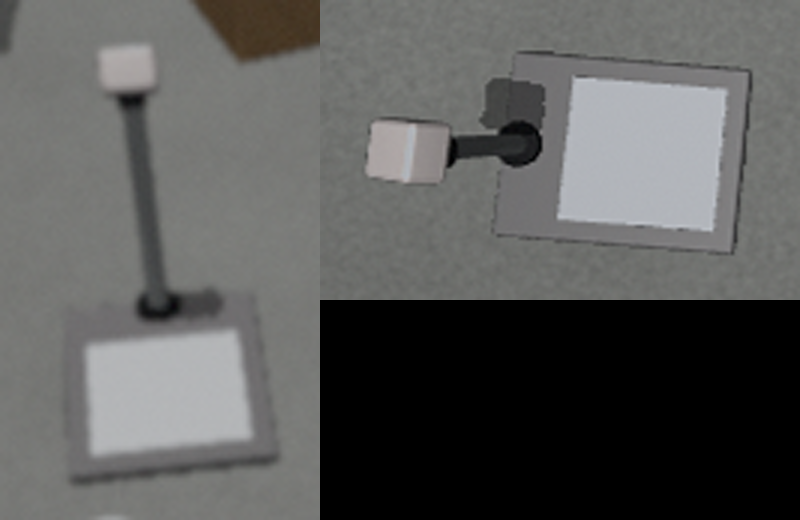

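The white panel is off centre on the slab, so I'll take the pad's middle from the slab corners and cross-check with the post (72 mm away).

```bash
cat >> h.py <<'E'
from scipy.spatial.transform import Rotation as Ro
def ang(v): return np.degrees(np.arctan2(v[1],v[0]))
def orient(az,el,roll_yaz):   # tool z azimuth/elev(down positive deg), tool y azimuth (horizontal)
    a,e,y=np.radians([az,el,roll_yaz]); z=np.array([np.cos(a)*np.cos(e),np.sin(a)*np.cos(e),-np.sin(e)])
    yv=np.array([np.cos(y),np.sin(y),0]); yv-=z*(z@yv); yv/=np.linalg.norm(yv); return np.array([np.cross(yv,z),yv,z]).T
def delta(Rt,pt,s=None):
    s=s or readout.sense(); R0=Ro.from_rotvec(s["eef_rot"])
    rv=(R0.inv()*Ro.from_matrix(Rt)).as_rotvec(degrees=True)
    print("turn(deg, current tool)",rv.round(2),"norm",np.linalg.norm(rv).round(2)," dworld",(pt-s["position"]).round(4),
     " shift in current tool",R0.inv().apply(pt-s["position"]).round(4)," in target tool",(Rt.T@(pt-s["position"])).round(4))
E
python3 - <<'E'
from h import *
T=[(135.7,237.3),(213,243.7),(208.3,304),(128.7,298.3)]
S=[(196.3,156.3),(243.8,153.3),(249.3,194.5),(197.5,197)]
for n,q in(("top",T),("side",S)):
    W=np.array([ray(n,u,.01)[:2] for u in q]);D=np.roll(W,-1,0)-W
    print(n,W.round(4).tolist(),W.mean(0).round(4),np.linalg.norm(D,axis=1).round(4),[round(ang(v),1) for v in D])
print("jar",ray("top",(260,298),.055),"tip",ray("top",(257,125),.063))
for u in((364,296),(423,231),(387,189)):print(ray("top",u,.02))
C=np.array([.536,-.2125,.069])
Rg=orient(-42.5,45,-132.5); print(Rg.round(3), ang(Rg[:,1]))
pre=C-Rg[:,2]*(.003+.10); print("pre",pre,"grasp TCP",C-Rg[:,2]*.003)
delta(Rg,pre)
E
```

```text
top [[0.5392, 0.2889], [0.5271, 0.1234], [0.4005, 0.1295], [0.4109, 0.2969]] [0.4695 0.2097] [0.1659 0.1268 0.1678 0.1285] [np.float64(-94.2), np.float64(177.3), np.float64(86.4), np.float64(-3.6)]
side [[0.4162, 0.2985], [0.5448, 0.2817], [0.5291, 0.1119], [0.4036, 0.1325]] [0.4735 0.2062] [0.1296 0.1706 0.1272 0.1665] [np.float64(-7.4), np.float64(-95.3), np.float64(170.7), np.float64(85.7)]
jar [0.41795103 0.01868002 0.055     ] tip [0.77290507 0.03043112 0.063     ]
[ 0.42060171 -0.19706343  0.02      ]
[ 0.5581233  -0.32508662  0.02      ]
[ 0.64817992 -0.24973362  0.02      ]
[[ 0.521 -0.676  0.521]
 [-0.478 -0.737 -0.478]
 [ 0.707  0.    -0.707]] -132.5
pre [ 0.48230262 -0.16329542  0.141832  ] grasp TCP [ 0.534436   -0.21106686  0.07112132]
turn(deg, current tool) [-23.43  40.85  56.26] norm 73.37  dworld [ 0.3215  0.3622 -0.1104]  shift in current tool [ 0.4134 -0.2521  0.111 ]  in target tool [-0.0835 -0.4843  0.0726]
```

>>> arm_command(increments=[[[0, 0, 0], [-2.6, 4.54, 6.25]], [[0, 0, 0], [-2.6, 4.54, 6.25]], [[0, 0, 0], [-2.6, 4.54, 6.25]], [[0, 0, 0], [-2.6, 4.54, 6.25]], [[0, 0, 0], [-2.6, 4.54, 6.25]], [[0, 0, 0], [-2.6, 4.54, 6.25]], [[0, 0, 0], [-2.6, 4.54, 6.25]], [[0, 0, 0], [-2.6, 4.54, 6.25]], [[0, 0, 0], [-2.6, 4.54, 6.25]], [[0, 0, 0], [0, 0, 0]]], fingers=0.0854, force=40)

```text
time_s: 1.1
position: [0.1605, -0.5234, 0.2497]
eef_rot: [2.492, -0.972, 1.031]
contact_force: [-1.0, 0.5, -0.1]
opening: 0.997
```

Run:
```python
from h import *
s=readout.sense();print(s["time_s"],s["joint_positions"].round(3),s["position"])
C=np.array([.536,-.2125,.069]);Rg=orient(-42.5,45,-132.5);pre=C-Rg[:,2]*.103
delta(Rg,pre,s)
```

```text
1.1 [-1.714 -0.271  1.882  0.701  1.132  0.424] [ 0.16051765 -0.52335239  0.24965841]
turn(deg, current tool) [-0.13  0.12 -0.16] norm 0.24  dworld [ 0.3218  0.3601 -0.1078]  shift in current tool [-0.0817 -0.4825  0.0732]  in target tool [-0.0805 -0.4829  0.072 ]
```

>>> arm_command(increments=[[[0, -0.024, 0], [0, 0, 0]], [[0, -0.048, 0], [0, 0, 0]], [[0, -0.048, 0], [0, 0, 0]], [[0, -0.048, 0], [0, 0, 0]], [[0, -0.048, 0], [0, 0, 0]], [[0, -0.048, 0], [0, 0, 0]], [[0, -0.048, 0], [0, 0, 0]], [[0, -0.048, 0], [0, 0, 0]], [[0, -0.048, 0], [0, 0, 0]], [[0, -0.048, 0], [0, 0, 0]]])

```text
time_s: 2.1
position: [0.4638, -0.1955, 0.2543]
eef_rot: [2.488, -0.964, 1.031]
contact_force: [0.2, -1.0, 0.3]
opening: 0.997
```

>>> arm_command(increments=[[[-0.016, -0.024, 0], [0, 0, 0]], [[-0.016, 0, 0], [0, 0, 0]], [[-0.016, 0, 0.01], [0, 0, 0]], [[-0.016, 0, 0.02], [0, 0, 0]], [[-0.016, 0, 0.02], [0, 0, 0]], [[0, 0, 0.02], [0, 0, 0]], [[0, 0, 0], [0, 0, 0]], [[0, 0, 0], [0, 0, 0]]])

```text
time_s: 2.9
position: [0.4737, -0.1749, 0.1469]
eef_rot: [2.49, -0.966, 1.028]
contact_force: [0.8, -0.1, -0.3]
opening: 1.0
```

Run:
```python
from h import *
s=readout.sense();print(s["time_s"],s["joint_positions"].round(3),s["position"])
C=np.array([.536,-.2125,.069]);Rg=orient(-42.5,45,-132.5);pre=C-Rg[:,2]*.103
delta(Rg,pre,s)
a,d=optics.snapshot("side");b,_=optics.snapshot("top");a=a[:,:,::-1];b=b[:,:,::-1]
a=cv2.resize(a[200:350,200:370],None,fx=2.3,fy=2.3,interpolation=2); b=cv2.resize(b[180:330,320:470],None,fx=2.3,fy=2.3,interpolation=2)
cv2.imwrite("pics/pre1.png",np.hstack([a,b]))
```

```text
2.9 [-0.274 -0.34   2.147 -0.533  0.68   2.343] [ 0.47368711 -0.17488025  0.14692403]
turn(deg, current tool) [0.08 0.07 0.1 ] norm 0.15  dworld [ 0.0086  0.0116 -0.0051]  shift in current tool [-0.0046 -0.0144  0.0025]  in target tool [-0.0046 -0.0144  0.0026]
```

View pics/pre1.png

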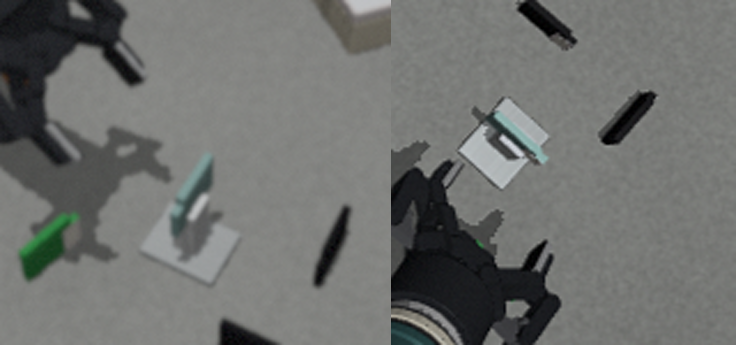

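The view shows the open fingers behind the stand: tips at crop (455,175) and (540,260) from the top, slide at (518,136), green plate clear. A row was clipped, leaving 14 mm along tool y to make up. I'll check the line-up numerically.

Run:
```python
from h import *
s=readout.sense();R=Ro.from_rotvec(s["eef_rot"]).as_matrix();p=s["position"]
for sg in(1,-1):
    X=p+R@np.array([0,sg*.0427,.009]); print(proj("top",X)-[320,180],(proj("top",X)-[320,180])*2.3+[391,0], (proj("side",X)-[200,200])*2.3)
for C in([.536,-.2125,.09],):print((proj("top",C)-[320,180])*2.3+[391,0],(proj("side",C)-[200,200])*2.3)
```

```text
[ 64.51515034 105.61107973] [539.38484579 242.90548337] [ 76.77936319 156.65048232]
[29.48818658 73.250796  ] [458.82282914 168.4768308 ] [136.47044684  82.10606047]
[524.76439999 136.38039228] [190.31974573 179.05134171]
```

>>> arm_command(increments=[[[-0.0045, -0.014, 0], [0, 0, 0]], [[0, 0, 0.015], [0, 0, 0]], [[0, 0, 0.02], [0, 0, 0]], [[0, 0, 0.015], [0, 0, 0]], [[0, 0, 0], [0, 0, 0]], [[0, 0, 0], [0, 0, 0]]])

```text
time_s: 3.6
position: [0.5065, -0.1861, 0.1088]
eef_rot: [2.489, -0.968, 1.031]
contact_force: [-0.0, -0.3, -0.1]
opening: 1.0
```

Run:
```python
from h import *
s=readout.sense();print(s["time_s"],s["joint_positions"].round(3),s["position"])
C=np.array([.5355,-.212,.069]);Rg=orient(-42.5,45,-132.5)
delta(Rg,C-Rg[:,2]*.003,s)
```

```text
3.6 [-0.28  -0.192  2.123 -0.624  0.571  2.453] [ 0.50651981 -0.18612136  0.1087983 ]
turn(deg, current tool) [0.04 0.   0.03] norm 0.04  dworld [ 0.0274 -0.0244 -0.0377]  shift in current tool [-0.0007 -0.0005  0.0526]  in target tool [-0.0007 -0.0005  0.0526]
```

Joint 6 is at 2.45 and would get close to its 2.57 limit, so I'll make the tool 12° steeper before the last stretch.

>>> arm_command(increments=[[[0, 0, 0], [0, -4, 0]], [[0, 0, 0], [0, -4, 0]], [[0, 0, 0], [0, -4, 0]], [[0, 0, 0], [0, 0, 0]], [[0, 0, 0], [0, 0, 0]]])

```text
time_s: 4.1
position: [0.5065, -0.1862, 0.1089]
eef_rot: [2.636, -1.025, 0.783]
contact_force: [-0.0, -0.3, -0.9]
opening: 1.001
```

Run:
```python
from h import *
s=readout.sense();print(s["time_s"],s["joint_positions"].round(3),s["position"])
C=np.array([.5355,-.212,.069]);Rg=orient(-42.5,57,-132.5)
delta(Rg,C-Rg[:,2]*.003,s)
```

```text
4.1 [-0.336 -0.146  1.995 -0.313  0.778  2.143] [ 0.50647047 -0.18615022  0.10890645]
turn(deg, current tool) [ 0.03 -0.09  0.  ] norm 0.1  dworld [ 0.0278 -0.0247 -0.0374]  shift in current tool [ 0.0108 -0.0006  0.0517]  in target tool [ 0.0109 -0.0006  0.0516]
```

>>> arm_command(increments=[[[0.003, 0, 0.013], [0, 0, 0]], [[0.003, 0, 0.013], [0, 0, 0]], [[0.003, 0, 0.013], [0, 0, 0]], [[0.002, 0, 0.0125], [0, 0, 0]], [[0, 0, 0], [0, 0, 0]], [[0, 0, 0], [0, 0, 0]]])

```text
time_s: 4.7
position: [0.5328, -0.2107, 0.0698]
eef_rot: [2.638, -1.025, 0.777]
contact_force: [-1.0, -0.4, 0.7]
opening: 0.998
```

Run:
```python
from h import *
s=readout.sense();print(s["time_s"],s["joint_positions"].round(3),s["position"],s["contact_force"])
C=np.array([.5355,-.212,.069]);Rg=orient(-42.5,57,-132.5)
delta(Rg,C-Rg[:,2]*.003,s)
a,d=optics.snapshot("side");b,_=optics.snapshot("top");a=a[:,:,::-1];b=b[:,:,::-1]
a=cv2.resize(a[240:340,230:340],None,fx=3.6,fy=3.6,interpolation=2); b=cv2.resize(b[190:290,330:440],None,fx=3.6,fy=3.6,interpolation=2)
cv2.imwrite("pics/grasp1.png",np.hstack([a,b]))
```

```text
4.7 [-0.371 -0.017  1.965 -0.321  0.678  2.139] [ 0.53284329 -0.21067209  0.06981771] [-0.98980122 -0.42777     0.73563803]
turn(deg, current tool) [0.07 0.12 0.07] norm 0.16  dworld [ 0.0015 -0.0002  0.0017]  shift in current tool [ 0.0019 -0.0008 -0.0008]  in target tool [ 0.0019 -0.0008 -0.0008]
```

View pics/grasp1.png

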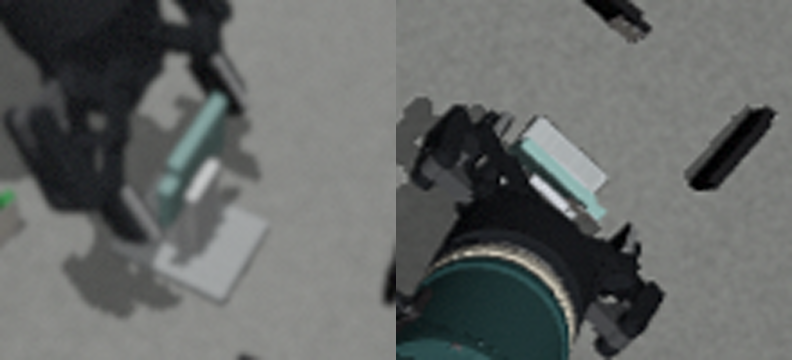

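From the side the fingers straddle the two ends: tips at (150,240) and (240,100), slide ends at (165,205) and (220,100). From the top the slide mid is near (560,178), with the jaws about square to it. I'll nudge 3 mm outward and close.

>>> arm_command(increments=[[[0.003, 0, 0], [0, 0, 0]], [[0, 0, 0], [0, 0, 0]]])

```text
time_s: 5.0
position: [0.5361, -0.2131, 0.0732]
eef_rot: [2.637, -1.025, 0.782]
contact_force: [-0.5, -0.7, 0.6]
opening: 1.0
```

>>> arm_command(increments=[[[0, 0, 0], [0, 0, 0]], [[0, 0, 0], [0, 0, 0]], [[0, 0, 0], [0, 0, 0]], [[0, 0, 0], [0, 0, 0]], [[0, 0, 0], [0, 0, 0]], [[0, 0, 0], [0, 0, 0]], [[0, 0, 0], [0, 0, 0]], [[0, 0, 0], [0, 0, 0]]], fingers=0.045, force=40)

```text
time_s: 5.8
position: [0.5358, -0.2131, 0.0726]
eef_rot: [2.637, -1.025, 0.78]
contact_force: [-0.7, 1.1, 4.1]
opening: 0.694
```

Run:
```python
from h import *
s=readout.sense();print(s["time_s"],s["joint_positions"].round(3),s["position"],s["contact_force"],s["opening"]*.0854)
a,d=optics.snapshot("side");b,_=optics.snapshot("top");a=a[:,:,::-1];b=b[:,:,::-1]
a=cv2.resize(a[240:340,230:340],None,fx=3.6,fy=3.6,interpolation=2); b=cv2.resize(b[190:290,330:440],None,fx=3.6,fy=3.6,interpolation=2)
cv2.imwrite("pics/grasp2.png",np.hstack([a,b]))
```

```text
5.8 [-0.373 -0.014  1.956 -0.318  0.681  2.134] [ 0.53584635 -0.21308483  0.07260603] [-0.66377021  1.13712435  4.07162975] 0.05923513494504726
```

View pics/grasp2.png

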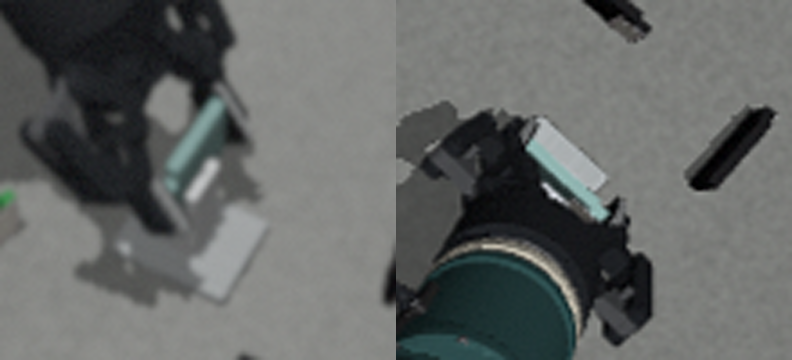

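The jaws stopped at 59 mm with both pads on the slide's ends. Next is the straight lift; world up is (0.545, 0, -0.839) in tool axes.

>>> arm_command(increments=[[[0.0027, 0, -0.0042], [0, 0, 0]], [[0.0054, 0, -0.0084], [0, 0, 0]], [[0.0054, 0, -0.0084], [0, 0, 0]], [[0.0081, 0, -0.0126], [0, 0, 0]], [[0.0081, 0, -0.0126], [0, 0, 0]], [[0.0081, 0, -0.0126], [0, 0, 0]], [[0.0081, 0, -0.0126], [0, 0, 0]], [[0.0054, 0, -0.0084], [0, 0, 0]], [[0.0027, 0, -0.0042], [0, 0, 0]], [[0, 0, 0], [0, 0, 0]]])

```text
time_s: 6.9
position: [0.5355, -0.2127, 0.1728]
eef_rot: [2.637, -1.025, 0.781]
contact_force: [0.3, 0.3, -0.1]
opening: 0.688
```

Run:
```python
from h import *
s=readout.sense();print(s["time_s"],s["joint_positions"].round(3),s["position"],s["contact_force"],s["opening"]*.0854)
a,d=optics.snapshot("side");b,_=optics.snapshot("top");a=a[:,:,::-1];b=b[:,:,::-1]
a=cv2.resize(a[210:330,210:340],None,fx=3,fy=3,interpolation=2); b=cv2.resize(b[180:300,330:460],None,fx=3,fy=3,interpolation=2)
cv2.imwrite("pics/lift.png",np.hstack([a,b]))
# target: pad frame
az=85.8; u=np.array([np.cos(np.radians(az)),np.sin(np.radians(az)),0])
Rt=orient(az-90,33,az); mid=np.array([.4715,.209,0]); c=mid-.02*u+[0,0,.1]
print(Rt.round(3),"TCP target",c-Rt[:,2]*.003); delta(Rt,c-Rt[:,2]*.003,s)
```

```text
6.9 [-0.373 -0.129  1.843 -0.254  0.899  2.044] [ 0.53551094 -0.21274111  0.17280705] [ 0.27287126  0.33713523 -0.09026898] 0.0587418156235573
[[-0.543  0.073  0.836]
 [ 0.04   0.997 -0.061]
 [-0.839  0.    -0.545]] TCP target [0.46752598 0.18923798 0.10163392]
turn(deg, current tool) [ 30.95 -36.56 145.5 ] norm 153.18  dworld [-0.068   0.402  -0.0712]  shift in current tool [-0.3086 -0.2504 -0.1156]  in target tool [ 0.1127  0.3959 -0.0428]
```

View pics/lift.png

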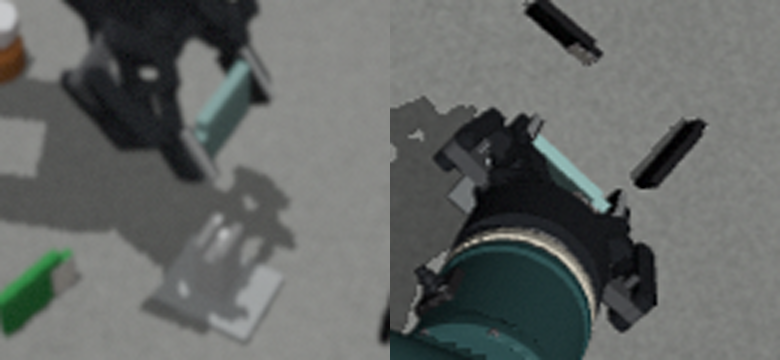

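The slide hangs between the pads, clear of the stand (side crop (225,110), stand empty at (215,285)). The turn must go the way joint 6 has room for, so a negative roll.

>>> arm_command(increments=[[[0, 0, 0], [0, 0, -4]], [[0, 0, 0], [0, 0, -8]], [[0, 0, 0], [0, 0, -8]], [[0, 0, 0], [0, 0, -8]], [[0, 0, 0], [0, 0, -8]], [[0, 0, 0], [0, 0, -8]], [[0, 0, 0], [0, 0, -8]], [[0, 0, 0], [0, 0, -8]], [[0, 0, 0], [0, 0, -8]], [[0, 0, 0], [0, 0, -8]]])

```text
time_s: 8.0
position: [0.5346, -0.2124, 0.1702]
eef_rot: [2.507, 0.763, 0.39]
contact_force: [0.3, 0.1, -0.3]
opening: 0.69
```

>>> arm_command(increments=[[[0, 0, 0], [0, 0, -8]], [[0, 0, 0], [0, 0, -8]], [[0, 0, 0], [0, 0, -8]], [[0, 0, 0], [0, 0, -8]], [[0, 0, 0], [0, 0, -8]], [[0, 0, 0], [0, 0, -8]], [[0, 0, 0], [0, 0, -8]], [[0, 0, 0], [0, 0, -8]], [[0, 0, 0], [0, 0, -8]], [[0, 0, 0], [0, 0, -8]]])

```text
time_s: 9.0
position: [0.5347, -0.2124, 0.1703]
eef_rot: [1.405, 2.157, -0.126]
contact_force: [0.8, -0.2, -0.3]
opening: 0.688
```

>>> arm_command(increments=[[[0, 0, 0], [0, 0, -8]], [[0, 0, 0], [0, 0, -8]], [[0, 0, 0], [0, 0, -8]], [[0, 0, 0], [0, 0, 0]]])

```text
time_s: 9.4
position: [0.5347, -0.2124, 0.1704]
eef_rot: [0.94, 2.419, -0.279]
contact_force: [0.3, -0.3, 0.4]
opening: 0.69
```

```bash
cat > t.py <<'E'
from h import *
az=85.8; u=np.array([np.cos(np.radians(az)),np.sin(np.radians(az)),0])
Rt=orient(az-90,33,az); mid=np.array([.4715,.209,0]); c=mid-.02*u+[0,0,.1]; tgt=c-Rt[:,2]*.003
Rg=orient(-42.5,57,-132.5); a=np.radians(-132.5); y=np.array([np.cos(a),np.sin(a),0]); zz=np.array([0,0,1.]); Sg=np.array([np.cross(y,zz),y,zz]).T; ST=Rg.T@Sg
def slide(s):
    R=Ro.from_rotvec(s["eef_rot"]).as_matrix();S=R@ST; return S,s["position"]+R@np.array([0,0,.003])
if __name__=="__main__":
    s=readout.sense();print(s["time_s"],s["joint_positions"].round(3),s["position"],s["contact_force"],s["opening"]*.0854)
    S,cc=slide(s);print("label normal",S[:,0].round(3),"y",S[:,1].round(3));print("target label",(Rt@ST)[:,0].round(3))
    delta(Rt,tgt,s)
E
python3 t.py
```

```text
9.4 [-0.373 -0.127  1.846 -0.254  0.899 -1.097] [ 0.53471598 -0.2124289   0.17039461] [ 0.2858358  -0.28100315  0.37009282] 0.0589200998288111
label normal [ 0.303 -0.276  0.912] y [ 0.676  0.737 -0.002]
target label [ 0. -0.  1.]
turn(deg, current tool) [-27.31 -23.33 -27.28] norm 45.1  dworld [-0.0672  0.4017 -0.0688]  shift in current tool [ 0.3069  0.2507 -0.1164]  in target tool [ 0.1102  0.3957 -0.0434]
```

>>> arm_command(increments=[[[0, 0, 0], [-4.55, -3.9, -4.55]], [[0, 0, 0], [-4.55, -3.9, -4.55]], [[0, 0, 0], [-4.55, -3.9, -4.55]], [[0, 0, 0], [-4.55, -3.9, -4.55]], [[0, 0, 0], [-4.55, -3.9, -4.55]], [[0, 0, 0], [-4.55, -3.9, -4.55]], [[0, 0, 0], [0, 0, 0]]])

```text
time_s: 10.1
position: [0.5335, -0.2084, 0.1643]
eef_rot: [0.292, 2.258, -0.073]
contact_force: [-0.6, -1.1, 0.4]
opening: 0.687
```

```bash
python3 t.py
```

```text
10.1 [-0.651 -0.255  2.088  0.638  0.593 -2.369] [ 0.53351609 -0.20839535  0.16431001] [-0.59084817 -1.07957705  0.35882119] 0.05870010874022572
label normal [ 0.116 -0.073  0.991] y [0.234 0.971 0.045]
target label [ 0. -0.  1.]
turn(deg, current tool) [-5.96 -7.23 -7.63] norm 12.08  dworld [-0.066   0.3976 -0.0627]  shift in current tool [ 0.1622  0.368  -0.0683]  in target tool [ 0.1043  0.3917 -0.0455]
```

>>> arm_command(increments=[[[0, 0.02, -0.01], [0, 0, 0]], [[0, 0.03, -0.02], [0, 0, 0]], [[0, 0.04, -0.02], [0, 0, 0]], [[0, 0.04, -0.02], [0, 0, 0]], [[0, 0.04, -0.01], [0, 0, 0]], [[0, 0.04, 0], [0, 0, 0]], [[0, 0.02, 0], [0, 0, 0]], [[0, 0, 0], [0, 0, 0]]])

```text
time_s: 10.9
position: [0.5286, 0.0241, 0.2266]
eef_rot: [0.281, 2.256, -0.072]
contact_force: [-0.4, -0.3, -1.1]
opening: 0.689
```

```bash
python3 t.py
```

```text
10.9 [ 0.039 -0.428  2.076 -0.29   0.659 -1.133] [0.52855346 0.02412095 0.22662757] [-0.40616353 -0.27539589 -1.14760932] 0.058821547544635665
label normal [ 0.114 -0.069  0.991] y [0.226 0.973 0.042]
target label [ 0. -0.  1.]
turn(deg, current tool) [-5.69 -7.06 -7.24] norm 11.6  dworld [-0.061   0.1651 -0.125 ]  shift in current tool [0.1626 0.1416 0.0108]  in target tool [0.1446 0.1602 0.0069]
```

>>> arm_command(increments=[[[0, 0.03, 0], [-1.9, -2.35, -2.4]], [[0, 0.03, 0], [-1.9, -2.35, -2.4]], [[0, 0.02, 0], [-1.9, -2.35, -2.4]], [[0, 0, 0], [0, 0, 0]], [[0, 0, 0], [0, 0, 0]]])

```text
time_s: 11.4
position: [0.5425, 0.0987, 0.2276]
eef_rot: [0.084, 2.149, -0.046]
contact_force: [-0.8, -0.6, 0.5]
opening: 0.693
```

```bash
python3 t.py
```

```text
11.4 [ 0.207 -0.39   2.112 -0.511  0.504 -0.955] [0.5425495  0.09871341 0.22756992] [-0.81676868 -0.62047331  0.51672603] 0.059152683996207225
label normal [0.003 0.    1.   ] y [ 0.079  0.997 -0.001]
target label [ 0. -0.  1.]
turn(deg, current tool) [-0.28 -0.19 -0.14] norm 0.36  dworld [-0.075   0.0905 -0.1259]  shift in current tool [0.1502 0.0844 0.0004]  in target tool [0.15   0.0848 0.0003]
```

>>> arm_command(increments=[[[0.02, 0, 0], [0, 0, 0]], [[0.025, 0, 0], [0, 0, 0]], [[0.025, 0.01, 0], [0, 0, 0]], [[0.02, 0.01, 0], [0, 0, 0]], [[0, 0.01, 0], [0, 0, 0]], [[0, 0, 0], [0, 0, 0]]])

```text
time_s: 12.0
position: [0.4962, 0.1328, 0.1527]
eef_rot: [0.083, 2.148, -0.046]
contact_force: [0.4, 0.6, 0.3]
opening: 0.696
```

```bash
python3 t.py;  python3 - <<'E'
from h import *
a,d=optics.snapshot("side");b,_=optics.snapshot("top");a=a[:,:,::-1];b=b[:,:,::-1]
a=cv2.resize(a[80:260,160:290],None,fx=3,fy=3,interpolation=2); b=cv2.resize(b[200:380,100:230],None,fx=3,fy=3,interpolation=2)
cv2.imwrite("pics/near.png",np.hstack([a,b]))
E
```

```text
12.0 [ 0.362 -0.366  2.259 -0.908  0.469 -0.469] [0.49620109 0.13280468 0.15267543] [0.38356392 0.59209163 0.29397715] 0.059430694130877953
label normal [0.002 0.001 1.   ] y [ 0.077  0.997 -0.001]
target label [ 0. -0.  1.]
turn(deg, current tool) [-0.22 -0.12 -0.09] norm 0.27  dworld [-0.0287  0.0564 -0.051 ]  shift in current tool [0.0607 0.0541 0.0003]  in target tool [0.0606 0.0542 0.0003]
```

View pics/near.png

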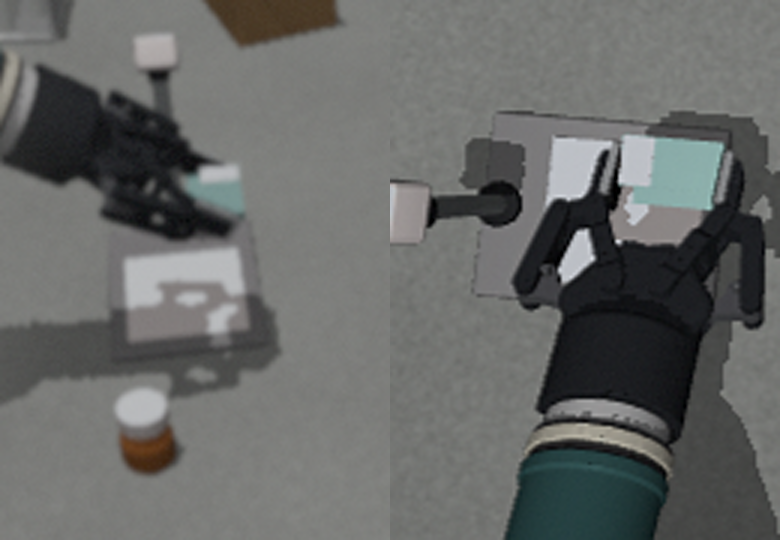

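The label patch is white side up at the post end (top crop (637,160)), and the slide is level between the pads. Joint 4 (-0.91) is nearing its -1.08 limit, so I'll spend about 9° of the allowed yaw to relieve it and re-plan.

>>> arm_command(increments=[[[0, 0, 0], [-3.75, 0, -2.45]], [[0, 0, 0], [-3.75, 0, -2.45]], [[0, 0, 0], [0, 0, 0]], [[0, 0, 0], [0, 0, 0]]])

```text
time_s: 12.5
position: [0.4955, 0.1323, 0.1513]
eef_rot: [-0.04, 2.157, 0.021]
contact_force: [0.6, 0.6, 0.3]
opening: 0.689
```

```bash
sed -i 's/^az=85.8;.*/az=94.8; u=np.array([np.cos(np.radians(az)),np.sin(np.radians(az)),0])/' t.py; sed -i 's/\[0,0,.1\]/[0,0,.11]/' t.py; python3 t.py
```

```text
12.5 [ 0.259 -0.413  2.287 -0.57   0.346 -0.905] [0.49551608 0.13231535 0.15126424] [0.64023108 0.63692318 0.34776084] 0.05885726473149107
label normal [0.01 0.   1.  ] y [-0.037  0.999  0.   ]
target label [ 0. -0.  1.]
turn(deg, current tool) [-2.24 -0.58 -1.47] norm 2.74  dworld [-0.0248  0.0565 -0.0396]  shift in current tool [0.0456 0.0574 0.003 ]  in target tool [0.0441 0.0584 0.0048]
```

>>> arm_command(increments=[[[0, 0.015, 0], [0, 0, 0]], [[0, 0.02, 0], [0, 0, 0]], [[0, 0.015, 0], [0, 0, 0]], [[0, 0.007, 0], [0, 0, 0]], [[0, 0, 0], [0, 0, 0]], [[0, 0, 0], [0, 0, 0]]])

```text
time_s: 13.1
position: [0.4927, 0.1907, 0.1504]
eef_rot: [-0.045, 2.158, 0.023]
contact_force: [0.1, -0.3, -1.9]
opening: 0.69
```

```bash
python3 t.py
```

```text
13.1 [ 0.454 -0.324  2.231 -0.889  0.445 -0.495] [0.49269154 0.19066674 0.15041712] [ 0.13074304 -0.34482963 -1.94338158] 0.058963173027192145
label normal [0.011 0.001 1.   ] y [-0.041  0.999 -0.001]
target label [ 0. -0.  1.]
turn(deg, current tool) [-2.08 -0.65 -1.31] norm 2.54  dworld [-0.022  -0.0018 -0.0388]  shift in current tool [ 0.0445 -0.0009  0.0031]  in target tool [0.0446 0.     0.0026]
```

>>> arm_command(increments=[[[0.008, 0, 0], [-1, 0, -0.65]], [[0.008, 0, 0], [-1, 0, -0.65]], [[0.008, 0, 0], [0, 0, 0]], [[0, 0, 0], [0, 0, 0]], [[0, 0, 0], [0, 0, 0]]])

```text
time_s: 13.6
position: [0.4795, 0.1893, 0.1305]
eef_rot: [-0.088, 2.157, 0.047]
contact_force: [0.8, 0.2, 0.8]
opening: 0.691
```

```bash
python3 t.py
```

```text
13.6 [ 0.436 -0.339  2.287 -0.903  0.376 -0.501] [0.47948067 0.18925116 0.13045256] [0.76591332 0.17583251 0.76516994] 0.05904519292075862
label normal [0.011 0.001 1.   ] y [-0.082  0.997 -0.   ]
target label [ 0. -0.  1.]
turn(deg, current tool) [-0.11 -0.65 -0.05] norm 0.67  dworld [-0.0088 -0.0004 -0.0188]  shift in current tool [0.0206 0.0003 0.0031]  in target tool [0.0206 0.0003 0.0029]
```

>>> arm_command(increments=[[[0.007, 0, 0], [0, 1, 0]], [[0.007, 0, 0], [0, 1, 0]], [[0.006, 0, 0.003], [0, 0, 0]], [[0, 0, 0], [0, 0, 0]], [[0, 0, 0], [0, 0, 0]]])

```text
time_s: 14.1
position: [0.4708, 0.189, 0.1126]
eef_rot: [-0.091, 2.191, 0.046]
contact_force: [-0.1, 0.1, -0.6]
opening: 0.693
```

```bash
python3 t.py;  python3 - <<'E'
from h import *
a,d=optics.snapshot("side");b,db=optics.snapshot("top");np.savez("fin.npz",p=b,d=db,ps=a);a=a[:,:,::-1];b=b[:,:,::-1]
a=cv2.resize(a[80:230,160:290],None,fx=3,fy=3,interpolation=2); b=cv2.resize(b[210:360,90:220],None,fx=3,fy=3,interpolation=2)
cv2.imwrite("pics/near2.png",np.hstack([a,b]))
E
```

```text
14.1 [ 0.44  -0.327  2.301 -0.876  0.379 -0.517] [0.47080813 0.18898114 0.11264741] [-0.14980199  0.11379708 -0.58080683] 0.05914701008601236
label normal [0.046 0.004 0.999] y [-0.082  0.997 -0.   ]
target label [ 0. -0.  1.]
turn(deg, current tool) [-0.07 -2.63 -0.03] norm 2.63  dworld [-0.0001 -0.0001 -0.001 ]  shift in current tool [ 0.0009 -0.0001  0.0005]  in target tool [ 0.0009 -0.0001  0.0004]
```

View pics/near2.png

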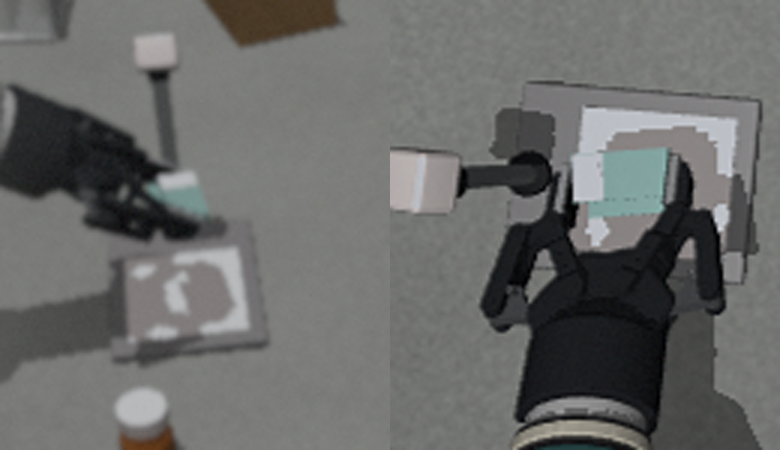

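Run:
```python
from h import *
P=np.load("fin.npz");p=P["p"];hsv=cv2.cvtColor(p,cv2.COLOR_RGB2HSV);d=P["d"]
m=cv2.inRange(hsv,(75,40,60),(100,255,255));w=np.zeros_like(m);w[255:290,145:185]=255;m&=w
c=max(cv2.findContours(m,0,2)[0],key=cv2.contourArea);r=cv2.minAreaRect(c);print(r,np.median(d[m>0]))
q=[(150,260.7),(182.7,259.7),(182.7,281),(156,282)]
W=np.array([ray("top",u,.1135)[:2] for u in q]);print(W.round(4))
# height of slide from depth
cam=optics.camera_model("top");K,R,t=[np.array(cam[k]) for k in("camera_matrix","R","t")]
ys,xs=np.nonzero(m);Z=d[m>0];X=(R.T@((np.linalg.inv(K)@np.vstack([xs,ys,np.ones_like(xs)])*Z)-t[:,None]))
A=np.c_[X[0],X[1],np.ones(len(Z))];z=X[2];k=abs(z-np.median(z))<.006;s=np.linalg.lstsq(A[k],z[k],rcond=None)[0];print("z med",np.median(z),"slopes",s[:2],k.sum(),len(k))
print("green x range",np.percentile(X[0],[2,98]),"y",np.percentile(X[1],[2,98]))
f=ray("top",(155.7,270.7),.1135)[:2];print("frost",f,"pad",[.4715,.209], "err", f-[.4715,.209])
```

```text
((169.0, 270.5), (21.0, 26.0), 90.0) 0.7699561
[[0.4905 0.2233]
 [0.4929 0.1621]
 [0.4534 0.1606]
 [0.4511 0.2103]]
z med 0.11763292910253789 slopes [-0.04629274  0.00049836] 458 466
green x range [0.45335524 0.49222619] y [0.16162416 0.20636782]
frost [0.47200843 0.21178954] pad [0.4715, 0.209] err [0.00050843 0.00278954]
```

>>> arm_command(increments=[[[0, 0, 0], [0, 0, 0]], [[0, 0, 0], [0, 0, 0]], [[0, 0, 0], [0, 0, 0]], [[0, 0, 0], [0, 0, 0]], [[0, 0, 0], [0, 0, 0]]])

```text
time_s: 14.7
position: [0.4704, 0.1889, 0.1121]
eef_rot: [-0.091, 2.192, 0.046]
contact_force: [0.3, -0.9, 0.5]
opening: 0.693
```

Run:
```python
from h import *
from t import slide
s=readout.sense();S,c=slide(s);print(s["time_s"],s["position"],abs(s["joint_vel"]).max(),"c",c,"frost FK",c+.02*S[:,1],"side frost px ray",ray("side",(220,140),.114), "opening",s["opening"])
print(robot.hand_in())
```

```text
14.7 [0.47041905 0.18892541 0.11206685] 0.0017289504882984732 c [0.47284796 0.18912588 0.1103175 ] frost FK [0.47119841 0.20905774 0.1103113 ] side frost px ray [0.47989217 0.2092184  0.114     ] opening 0.6929048516576947
the job is handed in; nothing more can be done
None
```

I took the slide out of its stand by the ends, rolled it label up and handed it in still held level above the viewing pad, at 14.7 s. No verdict was reported.

**Last checks:**
- **Label and end:** the white label faces up at the post end in both pictures. The tilt is about 2.6°, by both depth and arm pose.
- **Frosted end's middle:** the top view puts it about 3 mm from the pad's middle and the arm pose within 1 mm. The side view disagrees, about 8 mm off along x from a coarse pixel, still inside the 18 mm limit.
- **Height:** the slide's centre is about 110 to 114 mm above the bench, so 100 mm or a little more above the pad. That is inside the judged 50 to 150 mm, but higher than the 80 mm asked.
- **Direction:** the slide is turned about 9° from the post direction. I did this on purpose because joint 4 was nearing its limit; the tolerance is 23°.
- **Grip:** the jaws held at 59 mm with a 40 N grip setting, and the arm was still at hand-in.

The planned path kept clear of the tube rack, tip box and jar, and no contact force showed up; I did not re-measure their positions at the end.

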